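# Pin the proofing roller's shaft with its R-clip

### The arm

A 6-joint arm with a two-finger parallel gripper is mounted at the origin on the work surface. World frame = base frame: x ahead of the robot, y to its left, z up, the work surface at z = 0. Lengths are in m, angles in rad, forces in N, time in s.
With the tool pointing down it reaches from about 0.25 to 0.725 m from the base axis. Payload 9.7 kg.
Tool frame: the origin (TCP) lies between the finger pads; the fingertips stand 8 mm ahead of it and the grasp point (between the pads) lies 11 mm behind it; z points along the fingers, y is the line along which they close (so a half turn about z gives the same grasp; the last joint's range is limited). The gripper opens to 85 mm and grips with 20 to 120 N. Pads are 22 mm wide; open, the fingers measure 114 mm over their backs; the gripper's body (76 mm by 85 mm) begins 54 mm behind the grasp point. The pads swing forward as they close: fully open they stand 13 mm farther back than shut.
Start: joints at [-1.326, 0.087, 0.176, 1.66, 0, 1.571], TCP at [0.133, -0.534, 0.239] pointing down, gripper open.
Joint ranges: [-3.13, 3.13], [-0.85, 1.81], [-1.15, 1.24], [-2.2, 2.28], [-1.44, 1.52], [-3.14, 3.14]. Speed limits (rad/s): [2.22, 2.22, 2.57, 3.14, 3.14, 3.14].

### API

Orientations are given as a unit quaternion [w, x, y, z].
In Python, from workcell import manip, optics gives the robot as it stands. The module is installed in compiled form; this text tells all that it offers.
- The arm moves only by the shell command python3 -m handwheel 'ROWS'. ROWS is JSON, a list that holds one entry, the list of rows, each a list of 7 numbers: the shift along the tool's x, y, z in mm, then the turn, a rotation vector about the tool's x, y, z in rad, then the opening, from 0 (shut) to 1 (fully open). A call has 1 to 5 rows; each row is the pose to reach, as a shift and turn from the pose commanded when the call began, along the tool's axes at that moment; what a row does not reach only later rows make up. A row lasts 1/10 s, in which the tool goes at most 50 mm and 8.59 degrees, less where a joint would pass 70% of its speed; a pose out of reach is approached as far as the arm can. A call with a gripper value outside its range is refused whole. The fingers move at their own pace and stop on an object; the grip force is fixed at half the most. Time passes only in rows, so rows that repeat a pose let the fingers close. It gives the time, the measured TCP pose, the force, the opening and the grip force at its end, in the units of the state.
- manip.get_state(): the state, without advancing time (a new reading comes with each control period).
- optics.get_image(name): name is "side" or "top" or "wrist"; returns a dict with "img" (420x560x3 uint8, blue, green, red), "depth" (420x560 float32, m along the optical axis (not along the pixel's ray), 0 where there is no reading), "mtx" (3x3 intrinsics, pixels), "dist_coeffs" ([k1, k2, p1, p2, k3] as OpenCV has them; the pictures are not rectified), "xyz" and "rotation" of the camera in the world; the wrist camera has in their place "tool_from_camera" (4x4, takes a point from camera to tool coordinates, whose origin is the TCP and whose axes are the flange's). Camera axes: x right, y up, looking along -z (the intrinsics and any distortion apply to the point x, -y, -z); pixel columns grow to the right and rows downward; lengths in m; the calibration is good to about 2 mm. A picture is of the moment at which its call begins: read the wrist's pose just before it.
- manip.close_job(): hands the job in; it is judged then, once.
The state is a dict: "time": time; "q": joint angles; "qvel": joint speeds; "joint_torque": joint torques, N m; "tool_pos": TCP position; "ee_rot": TCP orientation; "contact_force": force on the tool from outside, world axes, zero at the start; "ft_torque": the same for the moment, N m; "width": opening from 0.0 (shut) to 1.0 (fully open); "grip_force": force on a finger pad.
Only numpy, scipy, OpenCV 4.12 (cv2) and the standard library are available. Lean on these libraries where they do the work, as an engineer would, in place of code of your own. Each camera call takes 0.05 s, during which the arm holds its last target. There are 200 camera calls.

### The job

Take the steel R-clip that stands in the wooden block and lock the proofing roller's shaft with it: feel along the top of the shaft's bare end for the cross-hole with the clip's straight leg, then press the clip straight down until the straight leg is through, the bent leg has ridden over the side of the shaft and sprung back round it, and the clip's collar sits fully home on the shaft; then let go. Press gently, above all where the leg meets solid shaft: 10 to 20 N is enough and over 40 N would ruin it. Do not disturb the other things on the table.

Things in the scene. Friction and masses are not known exactly. Their poses are not given: they have to be found in the camera images.
- clip: Steel R-clip, 60 g, flat in its x-z plane, standing legs down in the slot of the wooden block with its origin 88 mm above the table. Origin: centre of its double coil, OD 26 mm, 12 mm thick along y: grip it there, fingers closing along y on the flat sides (24 x 24 mm solid). z points from legs to coil, x towards the bent leg. It may go on the shaft either way round.
- clip_tip (a point): Lower end of the clip's straight leg: round, 6 mm thick, parallel to z, end rounded. It lies 10 mm to -x and 74 mm below the coil's centre. Axes as the clip's. When home it is 52 mm above the table, 15 mm below the shaft.
- clip_collar (a point): Centre of the underside of the brass stop collar, 14 mm in diameter, round the straight leg; 41 mm above the leg's lower end. It lands on the top of the shaft when the clip is home.
- clip_leg (a joint): How far the bent leg (6 mm wire bulging round the shaft and pinching in under it, flared end 18 mm beside the straight leg's and as low) is sprung open, in rad: 0 relaxed, about 0.08 over the shaft's widest part; spring 7 N m/rad. The pinch meets the shaft with the straight leg about 14 mm in the hole, takes some 5 to 16 N of push to ride over, then snaps in and draws the clip down.
- rack: Wooden block 70 x 50 x 50 mm, fixed, origin under its centre. In its top a central slot 26.5 (along the block's x) x 7.5 mm, 36 mm deep, in which the clip stands, its x along the block's x. Draw the clip straight up by 40 mm or more to clear it.
- stand: Green proofing stand, fixed. The roller's steel shaft, 26 mm in diameter, lies level along the stand's y, 80 mm above the table, right above the origin. Near cheek at y = 0 to 12 mm, top 98 mm above the table; rubber roller, 50 mm in diameter, from y = 20 mm on. The shaft's bare part runs from the origin to -y, its end at y = -62 to -94 mm. The shaft does not move when touched.
- shaft_top (a point): Point on the top of the shaft (93 mm above the table), above the stand's origin, where the bare shaft leaves the near cheek; axes as the stand's. The vertical cross-hole lies 22 to 54 mm from it towards -y (end float, not measured: find it by eye and by feel). Hole: 7 mm along the shaft, 7.5 mm across, right through, countersunk to 14 mm across the shaft but not along it.
- tin: Bystander: blue ink tin 68 mm in diameter, 52 mm tall, origin under its centre.
- oiler: Bystander: yellow oil bottle 44 mm in diameter, 120 mm tall, origin under its centre.
- spanner: Bystander: spanner lying flat, along its own x.
- driver: Bystander: screwdriver lying flat, along its own x.
- washer: Bystander: brass washer 36 mm in diameter, 5 mm thick, lying flat.
- furniture: Bystander: wooden spacing bar 100 x 30 x 23 mm, lying flat.
- pot: Bystander: white pot 72 mm in diameter, 60 mm tall, origin under its centre.
Not all that is in view belongs to the job. What is shaped like the clip but blue or pink is not meant.

How it is judged:
By the outcome, as a careful person would: the job done as asked, in the order asked, and still so for the second after the job is handed in, with the robot touching nothing.
It also fails if it takes over 72 s, if anything falls off the work surface, if the arm or the gripper's body presses on something with over 40 N, if the wrist force passes 120 N, or if a joint passes its speed limit or range.

## Working session

There is one attempt and no reset: what is moved stays moved. The work goes in short steps, Python scripts to look and compute and a shell command to move; the robot and the scene stay as the last step left them, time stands still between calls to the robot, and variables do not carry over. Pictures are saved under pics/ and viewed, at most 10 in all, crops included, and the job is handed in when it is done.

```bash
mkdir -p pics
cat > h.py <<'E'
import numpy as np, cv2
from workcell import manip, optics
from scipy.spatial.transform import Rotation as R
def Rq(q): return R.from_quat([q[1],q[2],q[3],q[0]]).as_matrix()
def cam(name):
    s=manip.get_state(); d=optics.get_image(name)
    if name=="wrist":
        T=np.array(d["tool_from_camera"]); Rt=Rq(s["ee_rot"])
        d["C"]=Rt@T[:3,3]+np.array(s["tool_pos"]); d["Rm"]=Rt@T[:3,:3]
    else:
        r=np.array(d["rotation"]); d["C"]=np.array(d["xyz"]); d["Rm"]=r if r.shape==(3,3) else Rq(r)
    return d
def rays(d,px):
    p=cv2.undistortPoints(np.array(px,float).reshape(-1,1,2),np.array(d["mtx"]),np.array(d["dist_coeffs"])).reshape(-1,2)
    return np.c_[p[:,0],-p[:,1],-np.ones(len(p))]@d["Rm"].T
def onz(d,px,z):
    v=rays(d,px); return d["C"]+v*((z-d["C"][2])/v[:,2])[:,None]
def pts(d,px):
    v=rays(d,px); dep=np.array([d["depth"][int(round(y)),int(round(x))] for x,y in px]); return d["C"]+v*dep[:,None]
def cloud(d):
    h,w=d["depth"].shape; u,v=np.meshgrid(np.arange(w),np.arange(h))
    px=np.c_[u.ravel(),v.ravel()]; P=d["C"]+rays(d,px)*d["depth"].ravel()[:,None]
    P[d["depth"].ravel()==0]=np.nan
    return P.reshape(h,w,3)
E
python3 - <<'E'
from h import *
import pickle
s=manip.get_state(); print(s)
for n in ("top","side","wrist"):
    d=cam(n); cv2.imwrite(f"pics/{n}0.png",d["img"]); print(n,d["C"].round(3),d["Rm"].round(2).tolist()); pickle.dump(d,open(n+".pkl","wb"))
E
```

```text
{'time': 0.0, 'q': array([-1.32601374e+00,  8.74646628e-02,  1.75103732e-01,  1.65981020e+00,
       -2.54334216e-06,  1.57079510e+00]), 'qvel': array([ 0.00150797, -0.00035951,  0.00025148, -0.00135805, -0.00068974,
       -0.00198535]), 'joint_torque': array([ 7.64872402e-04, -5.20379591e+01,  4.64813840e+01,  1.57606305e-02,
        1.04510193e-05, -3.04191616e-06]), 'tool_pos': array([ 0.13323284, -0.53337871,  0.23856495]), 'ee_rot': array([-6.82102731e-04,  9.92519221e-01,  1.22086539e-01, -8.51836295e-05]), 'contact_force': array([-0.54461363,  0.00656193, -0.25597204]), 'ft_torque': array([-0.00428503,  0.07455953,  0.01161355]), 'grip_force': 0.0, 'width': 0.9990405135150876}
top [0.497 0.036 1.308] [[-0.03, 1.0, -0.03], [-1.0, -0.03, -0.01], [-0.01, 0.03, 1.0]]
side [ 0.439 -0.738  0.533] [[0.99, 0.07, -0.1], [-0.12, 0.52, -0.85], [-0.01, 0.85, 0.52]]
wrist [ 0.205 -0.516  0.372] [[0.24, 0.93, 0.28], [-0.97, 0.23, 0.07], [-0.0, -0.29, 0.96]]
```

View pics/top0.png

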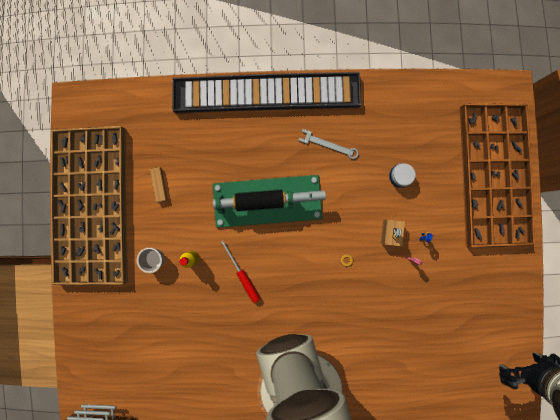

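View pics/side0.png

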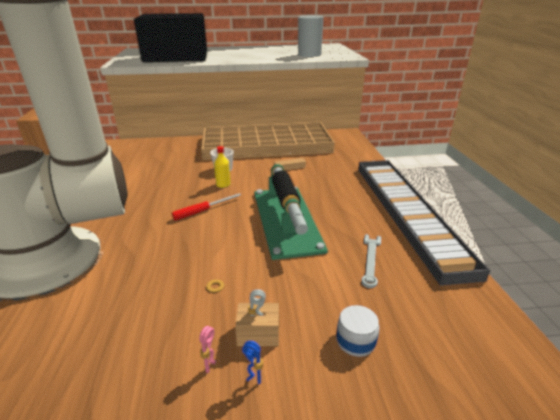

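Top view: there are three clip shapes. The steel one stands in the wooden block at (397,231), the blue one is at (427,238) and the pink one at (414,260). Only the steel one in the block fits the description. The stand is at about (268,200), with the shaft's bare end pointing right at (322,195), towards world -y. In the side view the block is at (258,318), with the steel coil at (258,297).

Run:
```python
from h import *
import pickle
d=pickle.load(open("top.pkl","rb")); sd=pickle.load(open("side.pkl","rb"))
a=cv2.resize(sd["img"][270:400,180:320],None,fx=4,fy=4,interpolation=cv2.INTER_CUBIC)
b=cv2.resize(d["img"][205:275,380:440],None,fx=4,fy=4,interpolation=cv2.INTER_CUBIC)
o=np.zeros((520,800,3),np.uint8); o[:520,:560]=a; o[:280,560:800]=b; cv2.imwrite("pics/crop1.png",o)
P=cloud(d)
print("depth frac",(d["depth"]>0).mean(),"table z",np.nanmedian(P[280:320,300:400,2]))
hsv=cv2.cvtColor(d["img"],cv2.COLOR_BGR2HSV)
g=cv2.inRange(hsv,(55,60,30),(90,255,255)); g=cv2.morphologyEx(g,cv2.MORPH_OPEN,np.ones((3,3)))
cs,_=cv2.findContours(g,0,2); c=max(cs,key=cv2.contourArea); box=cv2.boxPoints(cv2.minAreaRect(c)); print("green box px",box.round(0).tolist()); print(onz(d,box,0.01).round(3))
# block region from depth
z=P[:,:,2]
m=np.zeros(z.shape,bool); m[215:252,378:410]=True
mm=m&(z>0.04)&(z<0.058); q=P[mm]; print("block n",mm.sum()); 
r=cv2.minAreaRect((q[:,:2]*1000).astype(np.float32)); print(r)
mm=m&(z>0.065); print("coil",P[mm].round(3)[:20])
# shaft: z>0.085 near bare end
m=np.zeros(z.shape,bool); m[180:215,283:335]=True
mm=m&(z>0.082)&(z<0.1); q=P[mm]; print("shaft n",len(q)); r=cv2.minAreaRect((q[:,:2]*1000).astype(np.float32)); print(r)
l=cv2.fitLine((q[:,:2]*1000).astype(np.float32),cv2.DIST_HUBER,0,.01,.01).ravel(); print(l)
```

```text
depth frac 0.9960756802721088 table z -7.395009018673626e-05
green box px [[212.0, 183.0], [318.0, 175.0], [322.0, 218.0], [216.0, 227.0]]
[[ 0.616  0.242  0.01 ]
 [ 0.633 -0.066  0.01 ]
 [ 0.506 -0.072  0.01 ]
 [ 0.489  0.234  0.01 ]]
block n 396
((460.6090393066406, -272.7810363769531), (53.12485122680664, 70.37612915039062), 82.11527252197266)
coil [[ 0.473 -0.269  0.086]
 [ 0.473 -0.269  0.096]
 [ 0.473 -0.272  0.097]
 [ 0.473 -0.277  0.089]
 [ 0.473 -0.277  0.098]
 [ 0.471 -0.268  0.089]
 [ 0.471 -0.269  0.096]
 [ 0.471 -0.272  0.097]
 [ 0.471 -0.275  0.097]
 [ 0.471 -0.278  0.096]
 [ 0.468 -0.267  0.082]
 [ 0.468 -0.27   0.083]
 [ 0.468 -0.269  0.096]
 [ 0.468 -0.272  0.097]
 [ 0.468 -0.274  0.099]
 [ 0.468 -0.277  0.1  ]
 [ 0.465 -0.267  0.081]
 [ 0.465 -0.269  0.084]
 [ 0.465 -0.269  0.096]
 [ 0.465 -0.272  0.098]]
shaft n 404
((562.3392333984375, -19.247520446777344), (40.83708572387695, 115.02417755126953), 0.21673089265823364)
[ 5.8266003e-02 -9.9830109e-01  5.6691046e+02 -1.7918303e+01]
```

View pics/crop1.png

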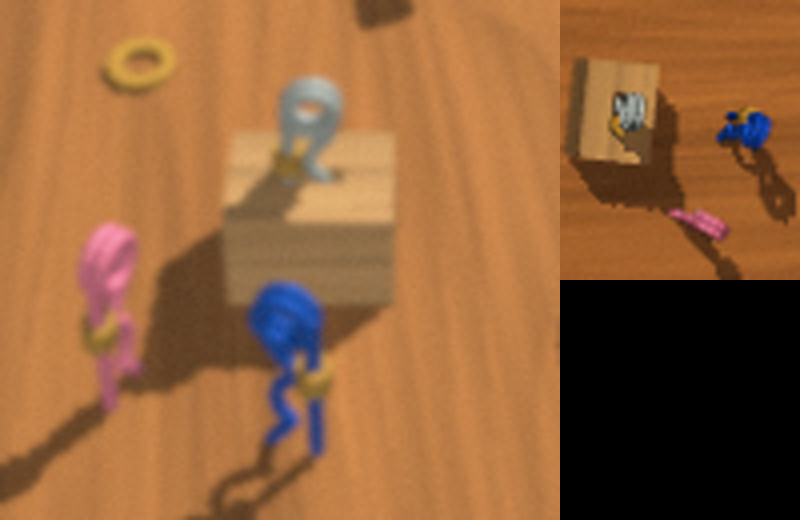

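The crop shows the steel clip in the block at (310,110). Its collar and straight leg are on the left (world -x) and its bent leg is on the right. The pink and blue clips stand outside the block. Next I move above the block.

```bash
python3 -m handwheel '[[[50,-23,0,0,0,0.1,0.4],[100,-46,0,0,0,0.2,0.4],[145,-68,0,0,0,0.3,0.4],[190,-90,0,0,0,0.384,0.4],[235,-110,5,0,0,0.384,0.4]]]'; python3 -m handwheel '[[[45,-22,5,0,0,0,0.4],[90,-44,15,0,0,0,0.4],[135,-66,35,0,0,0,0.4],[135,-66,35,0,0,0,0.4],[135,-66,35,0,0,0,0.4]]]'
```

```text
time: 0.65
tool_pos: [0.3282, -0.3745, 0.2355]
ee_rot: [0.0, 0.997, -0.071, 0.0]
contact_force: [0.9, -0.6, 0.3]
width: 0.399
grip_force: 0.0
time: 1.15
tool_pos: [0.4704, -0.3283, 0.1987]
ee_rot: [-0.001, 0.998, -0.068, -0.001]
contact_force: [-1.0, 0.5, 0.1]
width: 0.401
grip_force: 0.0
```

```bash
python3 -m handwheel '[[[-22,-40,0,0,0,0,0.4],[-22,-53,0,0,0,0,0.4],[-22,-53,0,0,0,0,0.4],[-22,-53,0,0,0,0,0.4]]]'
python3 - <<'E'
from h import *
import pickle
d=cam("wrist"); cv2.imwrite("pics/w1.png",d["img"]); pickle.dump(d,open("w1.pkl","wb"))
P=cloud(d); z=P[:,:,2]; T=manip.get_state()["tool_pos"]
near=(abs(P[:,:,0]-.46)<.06)&(abs(P[:,:,1]+.273)<.05)
for lo,hi in((.046,.054),(.09,.106)):
    m=near&(z>lo)&(z<hi); q=P[m]; print(len(q)); 
    if len(q): print(cv2.minAreaRect((q[:,:2]*1000).astype(np.float32)), np.percentile(q,[1,50,99],axis=0).round(4))
print(T)
E
```

```text
time: 1.55
tool_pos: [0.4552, -0.2746, 0.2011]
ee_rot: [0.001, 0.998, -0.07, 0.001]
contact_force: [0.4, -1.6, -0.1]
width: 0.397
grip_force: 0.0
4102
((458.9369201660156, -273.18011474609375), (50.06948471069336, 70.57362365722656), 82.218994140625) [[ 0.4235 -0.2999  0.0472]
 [ 0.4647 -0.2748  0.049 ]
 [ 0.4947 -0.2467  0.0506]]
512
((460.3236999511719, -273.1595764160156), (11.631046295166016, 24.786020278930664), 82.17024993896484) [[ 0.4492 -0.2798  0.0907]
 [ 0.4626 -0.2734  0.0974]
 [ 0.4721 -0.267   0.1003]]
[ 0.45528347 -0.27480488  0.20084071]
```

View pics/w1.png

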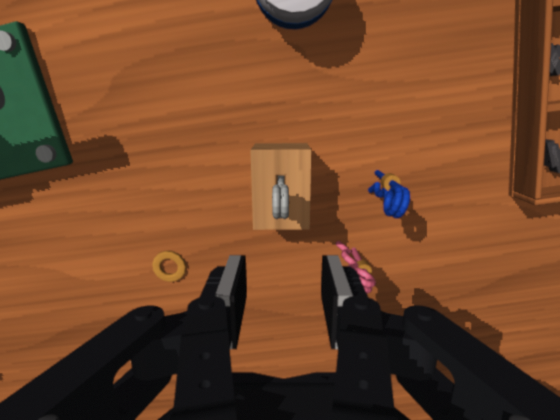

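The wrist view shows the block at (281,187) and the coil at (280,197) between the fingers. The block measures 70.6 x 50.1 mm, as it should be. The coil centre is at (0.460,-0.273), its top at 0.100 m, and the clip's yaw is -7.8°, matching the tool. I descend and grip.

```bash
python3 -m handwheel '[[[5,-2,40,0,0,0,0.4],[5,-2,80,0,0,0,0.4],[5,-2,110,0,0,0,0.4],[5,-2,124,0,0,0,0.4],[5,-2,124,0,0,0,0.4]]]'; python3 -m handwheel '[[[0,0,0,0,0,0,0.3],[0,0,0,0,0,0,0.2],[0,0,0,0,0,0,0],[0,0,0,0,0,0,0],[0,0,0,0,0,0,0]]]'; python3 -m handwheel '[[[0,0,0,0,0,0,0],[0,0,0,0,0,0,0],[0,0,0,0,0,0,0]]]'
```

```text
time: 2.1
tool_pos: [0.4598, -0.2727, 0.0746]
ee_rot: [-0.001, 0.998, -0.07, -0.001]
contact_force: [0.0, 0.3, -0.3]
width: 0.404
grip_force: 0.0
time: 2.6
tool_pos: [0.4616, -0.273, 0.0778]
ee_rot: [0.001, 0.998, -0.07, 0.001]
contact_force: [-0.5, -0.7, 6.5]
width: 0.128
grip_force: 61.6
time: 2.9
tool_pos: [0.4616, -0.273, 0.0778]
ee_rot: [0.001, 0.998, -0.07, 0.001]
contact_force: [0.2, -1.0, 6.3]
width: 0.136
grip_force: 61.6
```

```bash
python3 -m handwheel '[[[0,0,-20,0,0,0,0],[0,0,-50,0,0,0,0],[0,0,-90,0,0,0,0],[0,0,-125,0,0,0,0],[0,0,-125,0,0,0,0]]]'; python3 -m handwheel '[[[5,-45,0,0,0,-0.05,0],[10,-90,0,0,0,-0.1,0],[15,-135,0,0,0,-0.15,0],[20,-180,0,0,0,-0.195,0],[25,-222,0,0,0,-0.195,0]]]';  python3 -m handwheel '[[[0,-16,0,0,0,0,0],[0,-16,0,0,0,0,0],[0,-16,0,0,0,0,0],[0,-16,0,0,0,0,0]]]'
python3 - <<'E'
from h import *
import pickle
d=cam("wrist"); cv2.imwrite("pics/w2.png",d["img"]); pickle.dump(d,open("w2.pkl","wb")); print(manip.get_state()["tool_pos"],manip.get_state()["contact_force"])
E
```

```text
time: 3.4
tool_pos: [0.4622, -0.2733, 0.2067]
ee_rot: [0.002, 0.998, -0.069, 0.004]
contact_force: [-0.5, 0.0, -0.4]
width: 0.128
grip_force: 60.5
time: 3.9
tool_pos: [0.5163, -0.0541, 0.2007]
ee_rot: [-0.0, 1.0, 0.029, -0.0]
contact_force: [0.5, -0.3, 0.1]
width: 0.134
grip_force: 60.4
time: 4.3
tool_pos: [0.5152, -0.0409, 0.2009]
ee_rot: [0.0, 1.0, 0.027, -0.0]
contact_force: [-0.5, -0.1, 0.5]
width: 0.126
grip_force: 60.5
[ 0.51527867 -0.04111889  0.20100333] [-0.28335379  0.07635017 -0.67608536]
```

View pics/w2.png

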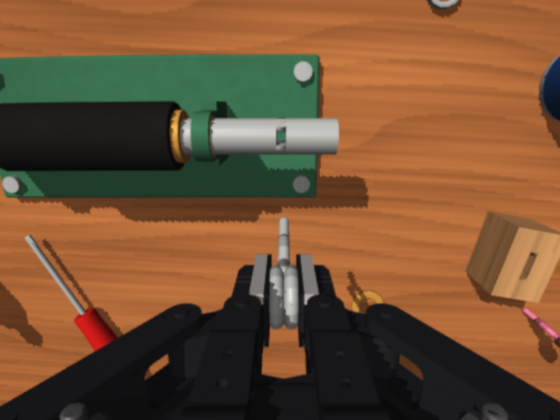

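The wrist view shows the cross-hole as a dark spot at about (281,136) on the bare shaft. The cheek is at (203,136) and the shaft end at (338,136). The clip is held squarely at (285,290), with its bent leg pointing up in the image, towards the shaft.

Run:
```python
from h import *
import pickle
d=pickle.load(open("w2.pkl","rb")); s=manip.get_state()
P=cloud(d); z=P[:,:,2]
reg=np.zeros(z.shape,bool); reg[112:160,218:336]=True
q=P[reg&(z>.084)&(z<.1)]
# axis from points, per-slice: fit circle-free: highest ridge & symmetric edges
a=cv2.fitLine((q[:,:2]*1000).astype(np.float32),cv2.DIST_L2,0,.01,.01).ravel(); print("line",a,"ztop",np.nanpercentile(q[:,2],[50,95,99]).round(4))
# circle fit in cross-section using direction
u=a[:2]*np.sign(a[1]); n=np.array([u[1],-u[0]]); q=P[reg&(z>.075)&(z<.1)]
t=q[:,:2]@n; A=np.c_[2*t,2*q[:,2],np.ones(len(t))]; sol=np.linalg.lstsq(A,t**2+q[:,2]**2,rcond=None)[0]
print("axis t",sol[0],"z",sol[1],"r",np.sqrt(sol[2]+sol[0]**2+sol[1]**2),"yaw",np.degrees(np.arctan2(-u[0],u[1])))
hsv=cv2.cvtColor(d["img"],cv2.COLOR_BGR2HSV); V=hsv[:,:,2].astype(int)
print(V[124:150:2,270:294])
mask=np.zeros(z.shape,np.uint8); mask[124:148,272:292]=(V[124:148,272:292]<110)
ys,xs=np.nonzero(mask); print("hole px",xs.mean(),ys.mean(),len(xs),xs.min(),xs.max(),ys.min(),ys.max())
H=onz(d,[(xs.mean(),ys.mean()),(xs.min()-.5,136),(xs.max()+.5,136),(203,136),(214,136),(338,136)],.093); print(H.round(4)); print("s along",(H[:,:2]@u).round(4),"t",(H[:,:2]@n).round(4))
g=cv2.inRange(hsv[128:144,190:225],(55,60,20),(90,255,255)); print("cheek cols",190+np.nonzero(g.sum(0)>0)[0][[0,-1]])
Rt=Rq(s["ee_rot"]); print("R",Rt.round(4).tolist()); tip=np.array(s["tool_pos"])+Rt@[-.010,0,.063]; print("tip",tip.round(4), "s,t",tip[:2]@u,tip[:2]@n)
```

```text
line [ 5.2780367e-02 -9.9860615e-01  5.6715338e+02 -3.3459732e+01] ztop [0.0903 0.0925 0.0931]
axis t 0.5640335899112733 z 0.0798796496767947 r 0.012271222362095942 yaw 3.025498
[[185 185 185 186 185 185 185 184 182 182 181 181 181 182 184 187 190 192
  193 192 193 193 192 192]
 [190 190 190 190 190 187 182 178 175 171 169 169 165 159 149 151 174 189
  192 193 192 192 192 192]
 [199 198 198 198 197 188 163 151 143 134 122 109  92  80  72  98 157 188
  194 195 194 194 194 194]
 [204 204 204 204 201 183 125 110 111 106 100  92  81  72  65  97 161 193
  199 200 199 199 199 199]
 [204 204 204 204 202 181 115  96  99  99  97  96  94  93  94 117 165 195
  201 201 201 201 201 201]
 [202 202 203 203 200 180 119 109 116 115 116 116 115 115 117 135 173 196
  201 201 201 201 201 201]
 [191 191 191 191 189 170 113 108 115 115 115 116 115 115 117 132 166 187
  191 191 192 192 192 192]
 [178 179 179 178 177 158 109 108 113 114 114 115 113 113 115 127 156 175
  179 180 180 180 180 180]
 [167 166 166 167 165 147 100  97 102 101  98  97  95  93  91 108 144 164
  169 169 169 169 169 168]
 [154 155 155
[... 195 characters left out ...]
125 126 126 125 128 136 147 147 147 141 132 121 107  95  95 116 124
  124 124 125 124 125 124]
 [107 107 106 108 109 117 138 148 144 136 124 110 103  91  77  80 100 106
  107 107 106 107 107 106]]
hole px 280.74468085106383 137.22340425531914 94 276 286 127 147
[[ 0.5672 -0.0365  0.093 ]
 [ 0.5678 -0.0329  0.093 ]
 [ 0.5683 -0.0405  0.093 ]
 [ 0.5652  0.0171  0.093 ]
 [ 0.5656  0.0095  0.093 ]
 [ 0.5702 -0.0759  0.093 ]]
s along [-0.0664 -0.0628 -0.0704 -0.0128 -0.0204 -0.1059] t [0.5645 0.5653 0.5653 0.5653 0.5653 0.5654]
cheek cols [191 208]
R [[0.9985, 0.0545, -0.0], [0.0545, -0.9985, -0.0002], [-0.0, 0.0002, -1.0]]
tip [ 0.5053 -0.0417  0.138 ] s,t -0.06828666278838719 0.5023870943534983
```

The hole is at s = -0.0666, t = 0.5645. Its width measures about 7.2 mm, the shaft axis height 79.9 mm and the shaft top 93 mm, all consistent. I approach about 2.5 mm towards the free end and feel back from there.

```bash
python3 -m handwheel '[[[31,0,0,0,0,0,0],[62,1,0,0,0,0,0],[62,1,15,0,0,0,0],[62,1,30,0,0,0,0],[62,1,40,0,0,0,0]]]';  python3 -m handwheel '[[[0,0,0,0,0,0,0],[0,0,0,0,0,0,0],[0,0,0,0,0,0,0]]]'
cat > st.py <<'E'
from h import *
s=manip.get_state(); Rt=Rq(s["ee_rot"]); tip=np.array(s["tool_pos"])+Rt@[-.010,0,.063]
u=np.array([-.05278,.99861]); n=np.array([u[1],-u[0]])
print("tip s %.2f t %.2f z %.2f"%tuple(1000*np.array([tip[:2]@u,tip[:2]@n,tip[2]])),"F",s["contact_force"].round(1),"M",s["ft_torque"].round(2),"yaw",np.degrees(np.arctan2(Rt[1,0],Rt[0,0])).round(2),"tilt",Rt[:2,2].round(4))
E
python3 st.py
python3 - <<'E'
from h import *
d=cam("side"); cv2.imwrite("pics/s1.png",cv2.resize(d["img"][130:260,220:360],None,fx=5,fy=4.6,interpolation=cv2.INTER_CUBIC))
E
```

```text
time: 4.85
tool_pos: [0.5771, -0.0387, 0.1597]
ee_rot: [-0.0, 1.0, 0.027, -0.001]
contact_force: [-0.1, 0.8, -0.9]
width: 0.125
grip_force: 60.5
time: 5.15
tool_pos: [0.5775, -0.0379, 0.1622]
ee_rot: [0.0, 1.0, 0.028, 0.001]
contact_force: [0.4, 0.5, -0.3]
width: 0.13
grip_force: 60.5
tip s -68.37 t 564.84 z 99.15 F [ 0.4  0.5 -0.3] M [ 0.01 -0.01  0.02] yaw 3.18 tilt [ 0.0015 -0.0001]
```

View pics/s1.png

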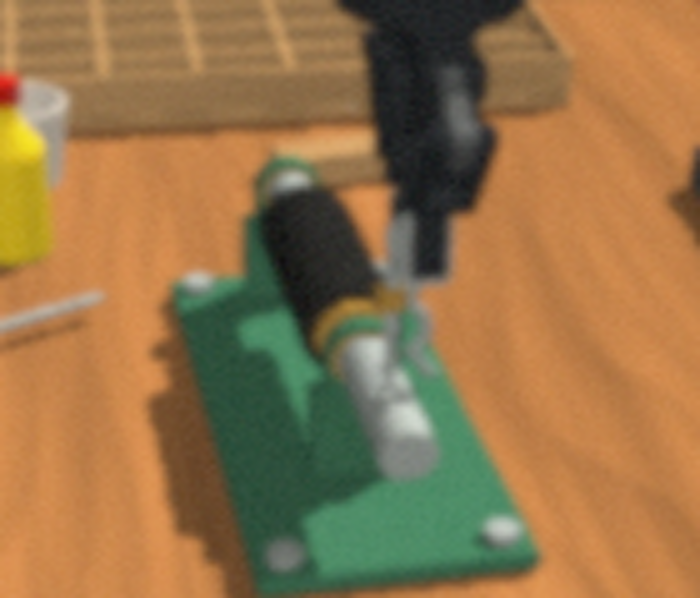

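The side crop shows the straight leg above the shaft's top at about (395,370) and the bent leg beyond it at (425,360). The gripper is clear of the cheek. Now I feel down.

```bash
python3 -m handwheel '[[[0,1,3,0,0,0,0],[0,1,4.5,0,0,0,0],[0,1,5.5,0,0,0,0],[0,1,6,0,0,0,0],[0,1,6,0,0,0,0]]]'; python3 st.py
```

```text
time: 5.7
tool_pos: [0.5777, -0.0387, 0.1561]
ee_rot: [0.0, 1.0, 0.028, 0.001]
contact_force: [-0.4, -0.4, 6.8]
width: 0.128
grip_force: 61.4
tip s -69.19 t 564.94 z 93.04 F [-0.4 -0.4  6.8] M [-0.07  0.24  0.01] yaw 3.2 tilt [ 0.0016 -0.0003]
```

Contact at z 93.0 with 6.8 N and little side force. I slide towards the hole.

```bash
for i in 1; do python3 -m handwheel '[[[0,-0.4,0,0,0,0,0],[0,-0.8,0,0,0,0,0],[0,-1.2,0,0,0,0,0],[0,-1.2,0,0,0,0,0]]]'|grep -E 'tool_pos|force'; python3 st.py; python3 -m handwheel '[[[0,-0.3,0,0,0,0,0],[0,-0.6,0,0,0,0,0],[0,-0.6,0,0,0,0,0]]]' >/dev/null; python3 st.py;  python3 -m handwheel '[[[0,-0.3,0,0,0,0,0],[0,-0.6,0,0,0,0,0],[0,-0.6,0,0,0,0,0]]]' >/dev/null; python3 st.py; done
```

```text
tool_pos: [0.5771, -0.037, 0.1547]
contact_force: [1.0, 1.8, -1.3]
grip_force: 60.3
tip s -67.40 t 564.27 z 91.70 F [ 1.   1.8 -1.3] M [ 0.55  0.16 -0.03] yaw 3.21 tilt [-0.0008  0.0008]
tip s -67.26 t 564.44 z 91.88 F [ 0.1  1.1 -0.1] M [0.33 0.05 0.04] yaw 3.2 tilt [-0.0004 -0.    ]
tip s -66.85 t 564.60 z 92.17 F [ 0.6  0.4 -0.3] M [ 0.05 -0.02  0.03] yaw 3.19 tilt [ 0.0002 -0.0003]
```

The force vanished at s ≈ -67, so the tip has found the hole. I press down a little.

```bash
python3 -m handwheel '[[[0,0,1,0,0,0,0],[0,0,2,0,0,0,0],[0,0,2,0,0,0,0]]]' >/dev/null; python3 st.py; python3 -m handwheel '[[[0,0,0.5,0,0,0,0],[0,0,1,0,0,0,0],[0,0,1,0,0,0,0]]]' >/dev/null; python3 st.py
```

```text
tip s -66.68 t 564.49 z 89.93 F [ 0.2  0.8 -1.6] M [ 0.11 -0.01  0.  ] yaw 3.2 tilt [-0.0001  0.    ]
tip s -66.66 t 564.52 z 89.03 F [ 0.5  1.4 -1.4] M [ 0.11 -0.02 -0.01] yaw 3.2 tilt [-0.0001  0.0001]
```

```bash
python3 -m handwheel '[[[0,0,2,0,0,0,0],[0,0,4,0,0,0,0],[0,0,6,0,0,0,0],[0,0,8,0,0,0,0],[0,0,8,0,0,0,0]]]' >/dev/null; python3 st.py; python3 -m handwheel '[[[0,0,1,0,0,0,0],[0,0,2,0,0,0,0],[0,0,3,0,0,0,0],[0,0,3,0,0,0,0]]]' >/dev/null; python3 st.py
```

```text
tip s -66.67 t 564.53 z 80.74 F [ 0.8  0.3 -1.5] M [ 0.37 -0.37 -0.03] yaw 3.2 tilt [-0.0002  0.0001]
tip s -66.67 t 564.87 z 78.32 F [1.8 1.7 2.1] M [ 0.42 -0.54 -0.05] yaw 3.2 tilt [0.0008 0.0001]
```

The leg is about 14.7 mm in and the pinch is now engaging. I press in small steps.

```bash
for i in 1; do python3 -m handwheel '[[[0,0,0.7,0,0,0,0],[0,0,1.5,0,0,0,0],[0,0,1.5,0,0,0,0]]]' >/dev/null; python3 st.py; python3 -m handwheel '[[[0,0,0.7,0,0,0,0],[0,0,1.5,0,0,0,0],[0,0,1.5,0,0,0,0]]]' >/dev/null; python3 st.py; python3 -m handwheel '[[[0,0,0.7,0,0,0,0],[0,0,1.5,0,0,0,0],[0,0,1.5,0,0,0,0]]]' >/dev/null; python3 st.py; done
```

```text
tip s -66.66 t 565.05 z 77.05 F [2.4 2.7 4. ] M [ 0.52 -0.68 -0.04] yaw 3.2 tilt [0.0013 0.0001]
tip s -66.70 t 565.36 z 75.78 F [3.9 2.4 5.6] M [ 0.5  -0.95 -0.02] yaw 3.2 tilt [0.0021 0.0001]
tip s -66.69 t 565.71 z 74.54 F [5.1 2.7 4.9] M [ 0.54 -1.21 -0.02] yaw 3.2 tilt [0.0029 0.0001]
```

```bash
python3 -m handwheel '[[[0,0,1,0,0,0,0],[0,0,2,0,0,0,0],[0,0,2,0,0,0,0]]]' >/dev/null; python3 st.py; python3 -m handwheel '[[[0,0,1,0,0,0,0],[0,0,2,0,0,0,0],[0,0,2,0,0,0,0]]]' >/dev/null; python3 st.py; python3 -m handwheel '[[[0,0,1,0,0,0,0],[0,0,2,0,0,0,0],[0,0,2,0,0,0,0]]]' >/dev/null; python3 st.py
```

```text
tip s -66.67 t 565.96 z 72.44 F [6.7 1.6 4.8] M [ 0.52 -1.5  -0.  ] yaw 3.2 tilt [0.0033 0.0002]
tip s -66.66 t 565.96 z 70.17 F [5.9 2.2 2.1] M [ 0.52 -1.8  -0.09] yaw 3.21 tilt [0.0031 0.0002]
tip s -66.65 t 566.02 z 68.30 F [6.7 1.7 2.4] M [ 0.56 -1.79 -0.01] yaw 3.21 tilt [0.0033 0.0002]
```

```bash
for i in 1; do python3 -m handwheel '[[[0,0,1,0,0,0,0],[0,0,2,0,0,0,0],[0,0,3,0,0,0,0],[0,0,3,0,0,0,0]]]' >/dev/null; python3 st.py; python3 -m handwheel '[[[0,0,1,0,0,0,0],[0,0,2,0,0,0,0],[0,0,3,0,0,0,0],[0,0,3,0,0,0,0]]]' >/dev/null; python3 st.py; python3 -m handwheel '[[[0,0,1,0,0,0,0],[0,0,2,0,0,0,0],[0,0,3,0,0,0,0],[0,0,3,0,0,0,0]]]' >/dev/null; python3 st.py; done
```

```text
tip s -66.68 t 565.99 z 65.01 F [7.5 2.  0. ] M [ 0.6  -1.88 -0.04] yaw 3.2 tilt [0.003  0.0002]
tip s -66.65 t 565.88 z 61.63 F [ 8.   1.7 -1. ] M [ 0.44 -2.11 -0.12] yaw 3.2 tilt [0.0026 0.0002]
tip s -66.61 t 565.59 z 58.32 F [ 7.3  3.  -2.1] M [ 0.48 -1.79 -0.04] yaw 3.21 tilt [0.0017 0.0003]
```

```bash
for i in 1; do python3 -m handwheel '[[[0,0,1,0,0,0,0],[0,0,2,0,0,0,0],[0,0,3,0,0,0,0],[0,0,3,0,0,0,0]]]' >/dev/null; python3 st.py; python3 -m handwheel '[[[0,0,0.8,0,0,0,0],[0,0,1.5,0,0,0,0],[0,0,1.5,0,0,0,0]]]' >/dev/null; python3 st.py; python3 -m handwheel '[[[0,0,0.8,0,0,0,0],[0,0,1.5,0,0,0,0],[0,0,1.5,0,0,0,0]]]' >/dev/null; python3 st.py; done
```

```text
tip s -66.62 t 564.77 z 54.97 F [ 5.9  2.2 -2.8] M [ 0.46 -1.21  0.02] yaw 3.2 tilt [0.     0.0001]
tip s -66.63 t 564.54 z 53.88 F [ 4.6  1.5 -1.8] M [ 0.51 -1.06 -0.04] yaw 3.2 tilt [-0.0001  0.0001]
tip s -66.67 t 564.82 z 53.23 F [2.3 3.5 5.9] M [ 0.62 -0.67 -0.02] yaw 3.2 tilt [0.001  0.0001]
```

```bash
python3 -m handwheel '[[[0,0,0.5,0,0,0,0],[0,0,1,0,0,0,0],[0,0,1,0,0,0,0]]]' >/dev/null; python3 st.py; python3 -m handwheel '[[[0,0,0.5,0,0,0,0],[0,0,0.9,0,0,0,0],[0,0,0.9,0,0,0,0]]]' >/dev/null; python3 st.py
```

```text
tip s -66.65 t 564.99 z 53.10 F [ 1.2  3.  11. ] M [ 0.65 -0.19 -0.04] yaw 3.2 tilt [ 0.0019 -0.    ]
tip s -66.68 t 565.07 z 52.95 F [-0.7  3.  15.1] M [ 0.69  0.27 -0.  ] yaw 3.2 tilt [0.0026 0.    ]
```

A firm stop, but it reads 0.9 mm high. I look before letting go.

Run:
```python
from h import *
d=cam("wrist"); a=cv2.resize(d["img"][180:340,220:350],None,fx=3,fy=3,interpolation=cv2.INTER_CUBIC)
s=cam("side"); b=cv2.resize(s["img"][165:245,270:340],None,fx=5.5,fy=5.5,interpolation=cv2.INTER_CUBIC)
o=np.zeros((480,390+385,3),np.uint8); o[:480,:390]=a; o[:440,390:]=b; cv2.imwrite("pics/c2.png",o)
```

```text
(no output)
```

View pics/c2.png

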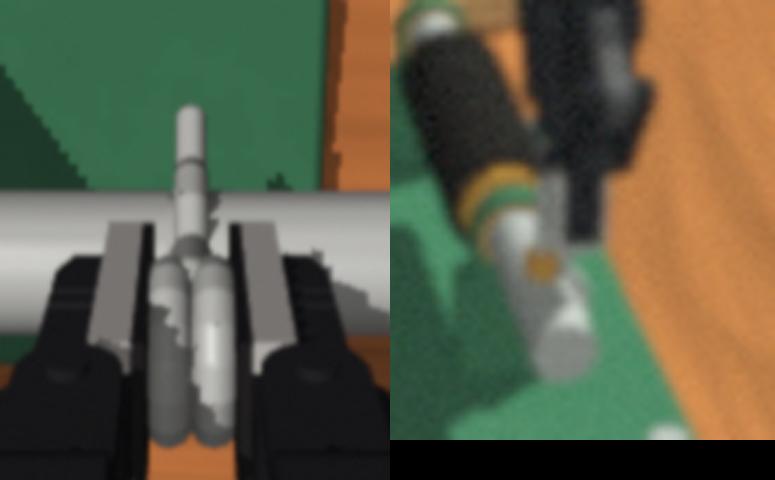

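The left crop (wrist) shows the clip square across the shaft, with the bent leg coming down on its far side at (190,130). In the right crop (side) the brass collar rests on the shaft at (540,262). At the grasp the TCP was at 0.0778, so the tip is really 63.8 mm below it. That puts the tip at 52.1 mm, which is home. I unload and release.

```bash
python3 -m handwheel '[[[0,0,-1,0,0,0,0],[0,0,-2,0,0,0,0],[0,0,-2,0,0,0,0]]]' >/dev/null; python3 st.py; python3 -m handwheel '[[[0,0,-2,0,0,0,0.2],[0,0,-2,0,0,0,0.3],[0,0,-2,0,0,0,0.38],[0,0,-2,0,0,0,0.38],[0,0,-2,0,0,0,0.38]]]';python3 st.py
```

```text
tip s -66.68 t 564.83 z 53.22 F [2.5 2.7 6.2] M [ 0.65 -0.7  -0.02] yaw 3.2 tilt [0.0009 0.    ]
time: 13.7
tool_pos: [0.577, -0.0363, 0.1174]
ee_rot: [0.0, 1.0, 0.028, -0.0]
contact_force: [0.2, -0.7, 0.3]
width: 0.383
grip_force: 0.0
tip s -66.76 t 564.24 z 54.38 F [ 0.2 -0.7  0.3] M [ 0.   -0.04  0.03] yaw 3.19 tilt [-0.0008 -0.0001]
```

```bash
python3 -m handwheel '[[[0,0,-20,0,0,0,0.38],[0,0,-50,0,0,0,0.38],[0,0,-90,0,0,0,0.38],[-20,0,-110,0,0,0,0.38],[-50,0,-110,0,0,0,0.38]]]'; python3 -m handwheel '[[[-10,0,0,0,0,0,0.38],[-10,0,0,0,0,0,0.38],[-10,0,0,0,0,0,0.38]]]'>/dev/null
python3 - <<'E'
from h import *
d=cam("wrist"); P=cloud(d); z=P[:,:,2]
m=(abs(P[:,:,0]-.577)<.03)&(abs(P[:,:,1]+.036)<.02)&(z>.115)&(z<.16); q=P[m]
print(len(q),np.percentile(q,[1,50,99],axis=0).round(4),cv2.minAreaRect((q[:,:2]*1000).astype(np.float32)))
a=cv2.resize(d["img"][90:250,200:360],None,fx=2.5,fy=2.5,interpolation=cv2.INTER_CUBIC)
s=cam("side"); b=cv2.resize(s["img"][165:245,270:340],None,fx=5,fy=5,interpolation=cv2.INTER_CUBIC)
o=np.zeros((400,750,3),np.uint8); o[:,:400]=a; o[:,400:]=b; cv2.imwrite("pics/c3.png",o)
E
```

```text
time: 14.2
tool_pos: [0.5284, -0.0391, 0.2305]
ee_rot: [0.0, 1.0, 0.028, 0.002]
contact_force: [-0.3, -0.1, 0.5]
width: 0.379
grip_force: 0.0
718 [[ 0.5673 -0.0422  0.1252]
 [ 0.5802 -0.0363  0.1348]
 [ 0.5919 -0.0304  0.1379]] ((579.483154296875, -36.171180725097656), (25.98090362548828, 11.838274002075195), 3.5104098320007324)
```

View pics/c3.png

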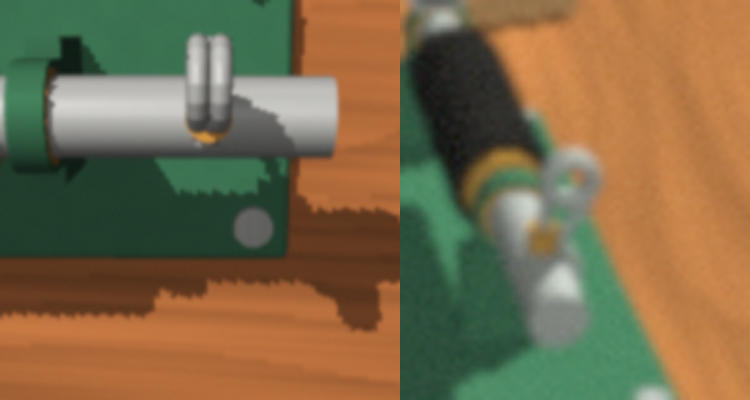

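The clip stands upright and square on the shaft: coil at (208,85) in the left crop, collar on the shaft at (543,240) in the right one. The coil top measures 138 mm against the 139 mm expected, so the clip is home. I hand in.

```bash
python3 -c "
from workcell import manip
print(manip.close_job())"
```

```text
the job is handed in; nothing more can be done
None
```

The steel R-clip is locked home on the roller shaft and released, the highest push I read was about 15 N, and the job was handed in at about 15 s with nothing else touched.

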